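# Fetch the ink jar from the back of the supplies caddy

### The arm

A 6-joint arm with a two-finger parallel gripper is mounted at the origin on the work surface. World frame = base frame: x ahead of the robot, y to its left, z up, the work surface at z = 0. Lengths are in m, angles in degrees, forces in N, time in s.
With the tool pointing down it reaches from about 0.4 to 0.825 m from the base axis. Payload 7 kg.
Tool frame: the origin (TCP) lies at the very end of the fingers, on their centre line; the grasp point (between the pads) lies 19 mm behind it (r.hold_point_z is the distance from the TCP to the grasp point, in m); x points along the fingers, y is the direction in which the jaws open and shut, and the axes are right-handed (so a half turn about x gives the same grasp; the last joint's range is limited). The gripper opens to 88 mm and grips with 3 to 60 N. Pads are 19 mm wide; open, the fingers measure 130 mm over their backs; the gripper's body (78 mm by 193 mm) begins 47 mm behind the grasp point.
Start: joints at [-52.42, 20.546, 0.682, 0, -70.136, -16.507], TCP at [0.243, -0.63, 0.227] pointing down, gripper open.
Joint ranges: [-176.03, 176.03], [-82.01, 121.73], [-58.28, 71.71], [-173.87, 95.51], [-174.79, -0.11], [-173.66, 173.66]. Speed limits (degrees/s): [136.94, 136.94, 172.46, 180, 180, 180].

### API

Orientations are given as [roll, pitch, yaw] about the fixed x, y, z axes, in that order (R = Rz(yaw) Ry(pitch) Rx(roll)).
In Python, from plant import r gives the robot as it stands. The module is installed in compiled form; this text tells all that it offers.
- The arm moves only by the shell command python3 -m creep 'ROWS' [FORCE]. ROWS is JSON, a list of rows, each a list of 7 numbers: the turn, a rotation vector about the tool's x, y, z in rad, then the shift along the tool's x, y, z in cm, then the opening in per cent of the stroke, from 0 (shut) to 100 (fully open). In form: [[rx, ry, rz, x, y, z, fingers], ...]. A call has 1 to 8 rows; each row shifts and turns the commanded pose from where the row before left it, along the tool's axes as they then stand; what a row does not reach is not made up. A row lasts 1/10 s, in which the tool goes at most 50 mm and 8.59 degrees, less where a joint would pass 70% of its speed; a pose out of reach is approached as far as the arm can. A call is refused whole if a number of a shift passes 5 or a number of a turn 0.15, either way. A call with a gripper value outside its range is refused whole. The fingers move at their own pace and stop on an object; FORCE is the grip in N (left out, the last holds). Time passes only in rows, so rows that do not move let the fingers close. It gives the time, the measured TCP pose, the force and the opening at its end, in the units of the state.
- r.get_state(): the state, without advancing time (a new reading comes with each control period).
- r.capture(name): name is "scene" or "top" or "wrist"; returns (picture, depth): 400x640x3 uint8, blue, green, red; 400x640 float32, m along the optical axis (not along the pixel's ray), 0 where there is no reading.
- r.camera_info(name): a dict with "fovy" (degrees; the focal length in pixels is half the picture's height over the tangent of half this angle, whatever the lens; pixels are square), "cx", "cy" (the principal point, pixels), "camera_from_world" (4x4, takes a point from world to camera coordinates). Camera axes: x right, y down, z forward; pixel columns grow to the right and rows downward; lengths in m; the calibration is good to about 2 mm. A picture is of the moment at which its call begins: read the wrist's pose just before it. camera_info takes no time and is no camera call; for the wrist camera it gives the pose at the moment of the call.
- r.close_job(): hands the job in, once; it reports no verdict.
Trained networks look in the newest picture that a camera, given by its name, has taken for a name from the list of things; names that differ only in an ending like _2 or _b are one class to them, and where a whole thing is asked for, a point or a joint stands for the part that bears it (a point fixed in the world has none). Each returns a list of dicts, best first, with "score" (0 to 1); they miss things now and then, are a little off and sometimes report something else, mostly with a low value. They report only what shows in the picture. A call takes as long as a camera call. They do not tell look-alikes from the thing itself.
- r.look_for(query, camera): "rect" ([left, top, right, bottom] in pixels, round what is visible of it).
- r.masks_of(query, camera): "pixels" (400x640 bool, what is visible of it) and "rect" ([left, top, right, bottom] in pixels, round what is visible of it).
The state is a dict: "time_s": time; "joints": joint angles; "qd": joint speeds; "joint_torque": joint torques, N m; "tcp_pos": TCP position; "eef_rot": TCP orientation; "contact_force": force on the tool from outside, world axes, zero at the start; "moment": the same for the moment, N m; "gripper_width": finger opening in m.
Only numpy, scipy, OpenCV 4.12 (cv2) and the standard library are available. Lean on these libraries where they do the work, as an engineer would, in place of code of your own. Each camera call takes 0.05 s, during which the arm holds its last target. There are 200 camera calls.

### The job

The small cork-topped jar stands at the back of the wooden caddy, shut in by three taller containers. First move those three to the grey tray, standing upright, without shifting the jar; then fetch the jar and set it upright, centred on the cork coaster. After that put each of the three back upright on the very spot of the caddy where it stood at the start; tip nothing over and leave the paint palette where it is.

Things in the scene. Friction and masses are not known exactly. Their poses are not given: they have to be found in the camera images.
- spray_mid (a point): White round spray bottle with a thin grey pump head, loose, upright, about 170 g. Body 52 mm in diameter and straight from its foot up to 73 mm, then a shoulder, neck (20 mm) and pump head to 100 mm overall. The point is on its axis half-way up, 50 mm above its foot; z up.
- tin_mid (a point): Round metal tin with a wide flat screw cap, loose, upright, about 240 g: body 55 mm in diameter and straight from its foot up to 64 mm, then a shoulder and a dark cap 38 mm in diameter, to 90 mm overall. The point is on its axis half-way up, 45 mm above its foot; z up.
- ink_mid (a point): Black square ink bottle, loose, upright, about 210 g: body 46 x 46 mm and 80 mm tall, round grey cap 28 mm in diameter to 94 mm overall. The point is on its axis half-way up, 47 mm above its foot; x and y are square to its faces, z up.
- jar_mid (a point): Small squat white ceramic jar with a cork lid, loose, upright, about 130 g: 52 mm in diameter at its straight wall (6 to 34 mm above its foot), 44 mm tall overall. The point is on its axis half-way up, 22 mm above its foot; z up.
- caddy: Supplies caddy, fixed: wooden board 170 x 270 mm, its top 10 mm above the origin, with a low rail (up to 55 mm high) along its far edge, 79 mm along +x. Origin at the middle of the underside, on the table; x away from the robot, y along the 270 mm. The jar is about 45 mm along +x; the containers stand 70 mm in front of it and 79 mm to its left and right; which stands where varies.
- tray: Grey shallow tray, fixed, empty: 290 mm along its x, 130 mm along its y, outer sizes, walls 4 mm thick and 12 mm high, floor 4 mm thick. Origin at the middle of the underside, on the table. To the left or the right of the caddy. Room for the three containers in a row along its x.
- coaster: Round cork coaster, fixed, 80 mm in diameter and 5 mm thick, on the other side of the caddy from the tray. Origin at the middle of the underside, on the table. A loose brush lies across, about 90 mm from its centre along its -x.
- palette: White flower-shaped ceramic paint palette, loose, about 106 mm across and 15 mm high, about 110 mm from the coaster's centre along the coaster's +x; not to be disturbed. Origin at the middle of its underside.
Mind the look-alikes: they are no part of the job. Of the things that look like the coaster, take the one that is farthest from the robot's base at the start. Leave any orange look-alike of the part that bears ink_mid alone.

How it is judged (in metres and radians):
On the way, in this order (a step that is already met when the one before it is completed fails the run):
1. all three containers stand upright and released in the grey tray, the jar still within 15 mm of where it stood (x of spray_mid in the frame of tray between -0.14 and 0.14 m and y of spray_mid in the frame of tray between -0.06 and 0.06 m and z of spray_mid in the frame of tray below 0.062 m and angle between each of spray_mid, tin_mid, ink_mid's own z axis and vertical below 0.15 rad and contact force between the fingers and spray below 0.3 N and x of tin_mid in the frame of tray between -0.14 and 0.14 m and y of tin_mid in the frame of tray between -0.06 and 0.06 m and z of tin_mid in the frame of tray below 0.057 m and contact force between the fingers and tin below 0.3 N and x of ink_mid in the frame of tray between -0.14 and 0.14 m and y of ink_mid in the frame of tray between -0.06 and 0.06 m and z of ink_mid in the frame of tray below 0.059 m and contact force between the fingers and ink below 0.3 N and distance of jar_mid from where it was at the start of the episode below 0.015 m), for 0.2 s.
2. the jar stands released on the cork coaster, the three containers still in the tray (x of spray_mid in the frame of tray between -0.14 and 0.14 m and y of spray_mid in the frame of tray between -0.06 and 0.06 m and z of spray_mid in the frame of tray below 0.062 m and angle between each of spray_mid, tin_mid, ink_mid, jar_mid's own z axis and vertical below 0.15 rad and contact force between the fingers and spray below 0.3 N and x of tin_mid in the frame of tray between -0.14 and 0.14 m and y of tin_mid in the frame of tray between -0.06 and 0.06 m and z of tin_mid in the frame of tray below 0.057 m and contact force between the fingers and tin below 0.3 N and x of ink_mid in the frame of tray between -0.14 and 0.14 m and y of ink_mid in the frame of tray between -0.06 and 0.06 m and z of ink_mid in the frame of tray below 0.059 m and contact force between the fingers and ink below 0.3 N and horizontal distance between jar_mid and coaster below 0.015 m and z of jar_mid in the frame of coaster below 0.031 m and contact force between the fingers and jar below 0.3 N), for 0.2 s.
At the end, for the whole second after the job is handed in: The jar stands upright on the cork coaster within 15 mm of its centre; the spray bottle, the tin and the square bottle each stand upright on the caddy within 15 mm of where they stood at the start; all are released and at rest (horizontal distance between jar_mid and coaster below 0.015 m and z of jar_mid in the frame of coaster below 0.031 m and angle between each of jar_mid, spray_mid, tin_mid, ink_mid's own z axis and vertical below 0.15 rad and contact force between the fingers and jar below 0.3 N and distance of each of spray_mid, tin_mid, ink_mid from where it was at the start of the episode below 0.015 m and contact force between the fingers and spray below 0.3 N and contact force between the fingers and tin below 0.3 N and contact force between the fingers and ink below 0.3 N and linear speed of each of spray, tin, ink, jar below 0.02 m/s); the robot touches nothing.
It fails at once if a container or the jar is tipped by more than about 35 degrees (angle between any of spray_mid, tin_mid, ink_mid, jar_mid's own z axis and vertical above 0.6 rad).
It fails at once if the palette is shifted by more than 25 mm (distance of palette from where it was at the start of the episode above 0.025 m).
It also fails if it takes over 147 s, if anything falls off the work surface, if the arm or the gripper's body presses on something with over 40 N, if the wrist force passes 120 N, or if a joint passes its speed limit or range.

## Working session

There is one attempt and no reset: what is moved stays moved. The work goes in short steps, Python scripts to look and compute and a shell command to move; the robot and the scene stay as the last step left them, time stands still between calls to the robot, and variables do not carry over. Pictures are saved under pics/ and viewed, about 12 in all and at most 16, crops included, and the job is handed in when it is done.

```bash
mkdir -p pics; cat > h.py <<'E'
import numpy as np, cv2
from plant import r
def proj(cam,depth,us,vs,ci=None):
    ci=ci or r.camera_info(cam); f=200/np.tan(np.radians(ci["fovy"])/2)
    T=np.linalg.inv(np.array(ci["camera_from_world"]))
    z=depth[vs,us]; ok=z>0
    P=np.stack([(us-ci["cx"])/f*z,(vs-ci["cy"])/f*z,z],-1)[ok]
    return P@T[:3,:3].T+T[:3,3]
E
python3 - <<'E'
from h import *
print(r.get_state())
for c in ("scene","top"):
    im,d=r.capture(c); cv2.imwrite(f"pics/{c}0.png",im)
    ci=r.camera_info(c); print(c,ci)
    for q in ["spray_mid","tin_mid","ink_mid","jar_mid","caddy","tray","coaster","palette"]:
        for m in r.masks_of(q,c):
            if m["score"]<.2: continue
            v,u=np.nonzero(m["pixels"]); P=proj(c,d,u,v,ci)
            if len(P)==0: continue
            t=P[P[:,2]>P[:,2].max()-.008]
            print(q,round(m["score"],2),np.int32(m["rect"]),"med",np.median(P,0).round(3),"zmax",P[:,2].max().round(3),"mid",((np.percentile(P,2,0)+np.percentile(P,98,0))/2).round(3),"ext",np.ptp(P,axis=0).round(3))
E
```

```text
{'time_s': 0.0, 'joints': array([-5.24184484e+01,  2.05951874e+01,  6.33490410e-01, -2.02406783e-02,
       -7.01375315e+01, -1.65058888e+01]), 'qd': array([-0.04244702,  0.07661135,  0.10836255,  0.10541541, -0.00036409,
        0.00494266]), 'joint_torque': array([ 3.63186173e-04, -5.82717276e+01,  2.93063056e+01,  6.99750915e+00,
        7.07254512e-03, -1.53140181e-04]), 'tcp_pos': array([ 0.24251062, -0.62939326,  0.22557783]), 'eef_rot': array([ 95.65263904,  89.89896315, 116.72140827]), 'contact_force': array([ 0.32889613, -0.00067749,  0.30344459]), 'moment': array([-0.01381928, -0.02124395, -0.05359309]), 'gripper_width': 0.08758412197482063}
scene {'fovy': 51.8758137252067, 'cx': 326.20717918572274, 'cy': 193.76940751170093, 'camera_from_world': array([[-0.49886268,  0.86645248, -0.01990291,  0.23696981],
       [ 0.63034214,  0.34696917, -0.69446468, -0.26578318],
       [-0.59481494, -0.35898816, -0.71925148,  1.42367924],
       [ 0.        ,  0.        ,  0.        ,  1.        ]])}
spray_mid 0.58 [308 194 325 232] med [0.561 0.025 0.075] zmax 0.112 mid [0.553 0.019 0.0
[... 2003 characters left out ...]
.048]
caddy 0.93 [251 113 388 221] med [0.561 0.013 0.01 ] zmax 0.092 mid [0.573 0.018 0.029] ext [0.228 0.3   0.097]
tray 0.7 [135 138 213 278] med [0.487 0.331 0.004] zmax 0.02 mid [0.489 0.331 0.007] ext [0.304 0.171 0.025]
coaster 0.95 [450 275 489 307] med [ 0.306 -0.303  0.005] zmax 0.012 mid [ 0.306 -0.304  0.005] ext [0.076 0.083 0.014]
coaster 0.72 [464 186 498 214] med [ 0.498 -0.334  0.005] zmax 0.012 mid [ 0.498 -0.334  0.005] ext [0.075 0.078 0.014]
coaster 0.43 [302 137 327 160] med [0.61  0.027 0.051] zmax 0.059 mid [0.613 0.027 0.037] ext [0.058 0.049 0.052]
palette 0.64 [461 128 512 176] med [ 0.605 -0.342  0.014] zmax 0.022 mid [ 0.605 -0.341  0.011] ext [0.096 0.111 0.026]
```

```bash
python3 - <<'E'
import cv2
a=cv2.imread("pics/top0.png")[80:330,110:540]; a=cv2.resize(a,(790,460),interpolation=cv2.INTER_CUBIC); cv2.imwrite("pics/top0c.png",a)
E
```

```text
(no output)
```

View pics/top0c.png

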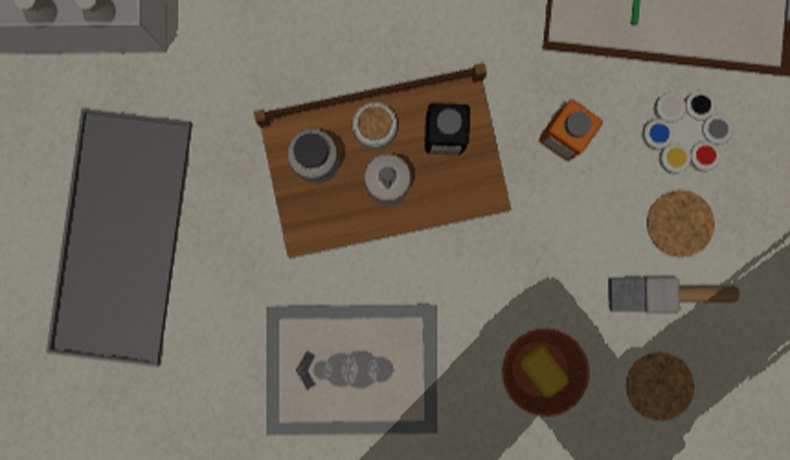

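The top crop shows these (crop pixels, with world positions):
- **Coaster candidates:** (680,223) at world (0.50,-0.33), 0.60 m from the base, and (660,385) at (0.31,-0.30), 0.43 m away. I take the first, which is farther and lies next to the palette. The round red dish at (545,372) is not a coaster.
- **Ink candidates:** the black bottle at (447,128) on the caddy is mine. The orange one at (571,130) is left alone.
- **Caddy:** tin (312,152), spray (388,178), jar (375,124).
- **Tray:** the grey one at (120,237). The framed picture at (350,370) is not it.

```bash
cat >> h.py <<'E'
def cloud(cam):
    im,d=r.capture(cam); v,u=np.mgrid[0:400,0:640]; v=v.ravel();u=u.ravel()
    k=d[v,u]>0; return proj(cam,d,u[k],v[k]),im[v[k],u[k]],im
from scipy.spatial.transform import Rotation as Rn
from scipy.optimize import least_squares
def circ(P,rad,c0):
    s=least_squares(lambda c:np.hypot(P[:,0]-c[0],P[:,1]-c[1])-rad,c0,loss="soft_l1",f_scale=.001); return s.x
def go(x,y,z,jaw=None):
    """print turn (rad) about tool x, then shift (cm) after the turn; jaw = world angle of tool y, deg"""
    s=r.get_state(); R=Rn.from_euler("xyz",s["eef_rot"],degrees=True).as_matrix()
    a=np.degrees(np.arctan2(R[1,1],R[0,1])); 
    if jaw is None: jaw=a
    da=(jaw-a+90)%180-90
    print("pos",s["tcp_pos"].round(4),"jaw",a.round(1),"width",s["gripper_width"].round(4),"t",s["time_s"],"j6",s["joints"][5].round(0),"F",s["contact_force"].round(1))
    aj=np.radians(a+da); Y=np.array([np.cos(aj),np.sin(aj),0]); X=np.array([0,0,-1.]); Z=np.cross(X,Y)
    D=np.array([x,y,z])-s["tcp_pos"]
    tl=Rn.from_matrix(R.T@np.array([X,[np.cos(np.radians(a)),np.sin(np.radians(a)),0],np.cross(X,[np.cos(np.radians(a)),np.sin(np.radians(a)),0])]).T).as_rotvec()
    print("turn rx",round(-np.radians(da),3),"tilt fix",tl.round(3),"shift cm",(np.array([X,Y,Z])@D*100).round(2))
E
python3 - <<'E'
from h import *
P,C,_=cloud("top"); Q,D,_=cloud("scene")
def near(A,c,rad): return np.hypot(A[:,0]-c[0],A[:,1]-c[1])<rad
for n,c,h in [("spray",(.543,.014),.110),("tin",(.573,.096),.1),("ink",(.602,-.053),.104),("jar",(.611,.027),.054)]:
    for A in (P,Q):
        B=A[near(A,c,.04)]; t=B[abs(B[:,2]-h)<.005]
        print(n,len(t),t.mean(0).round(4),((t.max(0)+t.min(0))/2).round(4),np.ptp(t,axis=0).round(3))
    for A,w in ((P,"top"),(Q,"scene")):
        z={"spray":(.02,.08),"tin":(.02,.07),"jar":(.02,.042)}.get(n)
        if z:
            B=A[near(A,c,.045)&(A[:,2]>z[0])&(A[:,2]<z[1])]; print("  cyl",w,len(B),circ(B,{"spray":.026,"tin":.0275,"jar":.026}[n],c).round(4))
B=P[near(P,(.602,-.053),.045)&(abs(P[:,2]-.09)<.008)]; print("ink top rect",cv2.minAreaRect((B[:,:2]*1000).astype(np.float32)))
B=Q[near(Q,(.602,-.053),.045)&(abs(Q[:,2]-.09)<.008)]; print("ink top rect",cv2.minAreaRect((B[:,:2]*1000).astype(np.float32)))
for A in (P,Q):
    m=near(A,(.498,-.334),.045)&(A[:,2]>.003)&(A[:,2]<.01); B=A[m]; print("coaster",len(B),cv2.minEnclosingCircle((B[:,:2]*1000).astype(np.float32)),B.mean(0))
for c in ("top","scene"):
    A=P if c=="top" else Q
m=r.masks_of("tray","top")[0]; im,d=r.capture("top"); v,u=np.nonzero(cv2.erode(m["pixels"].astype(np.uint8),np.ones((3,3)))); B=proj("top",d,u,v); print("tray",cv2.minAreaRect((B[:,:2]*1000).astype(np.float32)))
rail=P[(P[:,2]>.03)&(P[:,2]<.08)&(P[:,0]>.6)&(P[:,0]<.72)&(abs(P[:,1]-.02)<.16)]
rail=rail[rail[:,0]>.6465-(rail[:,1]-.027)*.2+.0]; print("rail",len(rail),rail.mean(0),np.degrees(np.arctan(np.polyfit(rail[:,1],rail[:,0],1))))
E
```

```text
spray 51 [0.5444 0.0145 0.1092] [0.543  0.0149 0.1089] [0.02  0.012 0.008]
spray 31 [0.5462 0.0163 0.1095] [0.5438 0.0156 0.1088] [0.022 0.013 0.007]
  cyl top 57 [0.5475 0.014 ]
  cyl scene 297 [0.547 0.015]
tin 277 [0.575  0.0973 0.0998] [0.5753 0.0967 0.0998] [0.036 0.036 0.009]
tin 166 [0.578  0.1001 0.1   ] [0.5765 0.0998 0.1   ] [0.039 0.036 0.009]
  cyl top 78 [0.576  0.0978]
  cyl scene 267 [0.5756 0.0987]
ink 149 [ 0.6043 -0.0537  0.1041] [ 0.6041 -0.0546  0.1042] [0.026 0.026 0.009]
ink 87 [ 0.6074 -0.0511  0.1039] [ 0.6057 -0.052   0.1032] [0.028 0.029 0.008]
jar 343 [0.6169 0.0286 0.0533] [0.6202 0.0279 0.054 ] [0.061 0.048 0.01 ]
jar 222 [0.6159 0.0307 0.0536] [0.611  0.0309 0.0539] [0.079 0.041 0.01 ]
  cyl top 39 [0.6136 0.028 ]
  cyl scene 103 [0.5986 0.0317]
ink top rect ((604.8172607421875, -54.009613037109375), (45.78156280517578, 45.99671936035156), 85.51188659667969)
ink top rect ((606.69091796875, -51.319854736328125), (46.497947692871094, 47.240665435791016), 88.44081115722656)
coaster 912 ((499.169189453125, -332.88763427734375), 44.15006637573242) [ 0.49754047 -0.33357957  0.0056262 ]
coaster 339 ((497.46441650390625, -335.5982666015625), 43.343101501464844) [ 0.49890425 -0.33161944  0.00537707]
tray ((488.7920837402344, 330.283447265625), (131.28567504882812, 287.9674987792969), 82.39514923095703)
rail 428 [0.64904116 0.03092125 0.05180446] [-11.40308635  33.23593192]
```

```bash
python3 -c "
from h import *
go(.5465,.0147,.222,101.4)"
```

```text
Traceback (most recent call last):
  File "h.py", line 22, in go
    print("pos",s["tcp_pos"].round(4),"jaw",a.round(1),"width",s["gripper_width"].round(4),"t",s["time_s"],"j6",s["joints"][5].round(0),"F",s["contact_force"].round(1))
                                                               ^^^^^^^^^^^^^^^^^^^^^^^^
AttributeError: 'float' object has no attribute 'round'
```

```bash
sed -i 's/s\["gripper_width"\].round(4)/round(s["gripper_width"],4)/' h.py; python3 -c "
from h import *
go(.5465,.0147,.222,101.4)"
```

```text
pos [ 0.2427 -0.6298  0.2266] jaw 111.1 width 0.0876 t 1.1 j6 -17.0 F [0.7 1.  0.5]
turn rx 0.169 tilt fix [0. 0. 0.] shift cm [ 0.46 57.18 42.52]
```

```bash
python3 -m creep '[[0.085,0,0,0,0,0,100],[0.085,0,0,0,0,0,100],[0,0,0,0,2,1.5,100],[0,0,0,0,3.8,2.83,100],[0,0,0,0,3.8,2.83,100],[0,0,0,0,3.8,2.83,100],[0,0,0,0,3.8,2.83,100],[0,0,0,0,3.8,2.83,100]]' 20; python3 -m creep '[[0,0,0,0,3.8,2.83,100],[0,0,0,0,3.8,2.83,100],[0,0,0,0,3.8,2.83,100],[0,0,0,0,3.8,2.83,100],[0,0,0,0,3.8,2.83,100],[0,0,0,0,3.8,2.83,100],[0,0,0,0,3.8,2.83,100],[0,0,0,0,3.8,2.83,100]]'; python3 -m creep '[[0,0,0,0,3.8,2.83,100],[0,0,0,0,2,1.4,100],[0,0,0,0,0,0,100],[0,0,0,0,0,0,100]]';python3 -c "
from h import *
go(.5465,.0147,.222,101.4)
P,C,im=cloud('wrist'); cv2.imwrite('pics/w1.png',im)
for n,c,h in [('spray',(.5465,.0147),.110),('tin',(.5757,.098),.1),('ink',(.605,-.053),.104),('jar',(.613,.029),.054)]:
    B=P[np.hypot(P[:,0]-c[0],P[:,1]-c[1])<.04]; t=B[abs(B[:,2]-h)<.004]
    if len(t): print(n,len(t),t.mean(0).round(4),((t.max(0)+t.min(0))/2).round(4),np.ptp(t,axis=0).round(3))
"
```

```text
time_s: 1.9
tcp_pos: [0.3554, -0.3915, 0.2268]
eef_rot: [-42.2, 90.0, -30.8]
contact_force: [0.8, -0.1, -0.1]
gripper_width: 0.0878
time_s: 2.7
tcp_pos: [0.5177, -0.0486, 0.2271]
eef_rot: [-1.2, 89.9, 10.2]
contact_force: [1.2, -0.9, 0.3]
gripper_width: 0.0876
time_s: 3.1
tcp_pos: [0.5471, 0.0151, 0.2263]
eef_rot: [-173.0, 90.0, -161.6]
contact_force: [-0.2, 0.0, -0.7]
gripper_width: 0.0877
pos [0.5471 0.0151 0.2263] jaw 101.4 width 0.0877 t 3.1 j6 -101.0 F [-0.2  0.  -0.7]
turn rx 0.0 tilt fix [-0.    -0.001  0.   ] shift cm [ 0.43 -0.03 -0.07]
spray 316 [0.5449 0.0153 0.1095] [0.5437 0.0154 0.1089] [0.021 0.013 0.006]
tin 1161 [0.5736 0.0955 0.0998] [0.5757 0.0982 0.099 ] [0.037 0.036 0.006]
ink 621 [ 0.6024 -0.0504  0.1036] [ 0.6049 -0.0523  0.103 ] [0.027 0.027 0.006]
jar 1360 [0.6176 0.0304 0.0535] [0.623  0.0342 0.0531] [0.059 0.048 0.006]
```

View pics/w1.png

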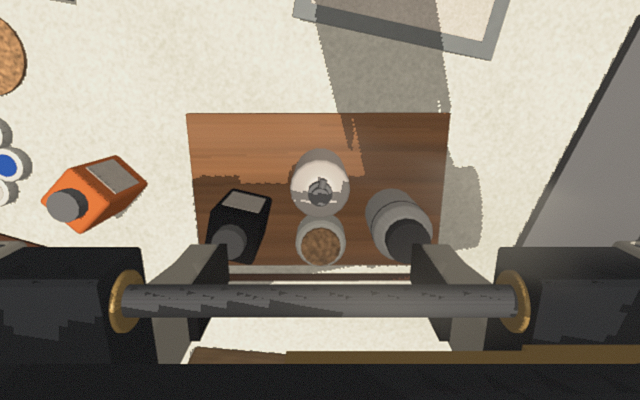

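The wrist view shows the spray (320,185) centred between the fingers, with the ink (240,225) and tin (400,225) beside it and the jar (320,240) behind. The positions agree, so I grasp the spray.

```bash
python3 -m creep '[[0,0,0,3,0,-0.07,100],[0,0,0,4,0,0,100],[0,0,0,4,0,0,100],[0,0,0,3,0,0,100],[0,0,0,2,0,0,100],[0,0,0,1.2,0,0,100],[0,0,0,0,0,0,100]]'; python3 -m creep '[[0,0,0,0,0,0,30],[0,0,0,0,0,0,30],[0,0,0,0,0,0,30],[0,0,0,0,0,0,30],[0,0,0,0,0,0,30],[0,0,0,0,0,0,30]]' 20; python3 -c "
from h import *
go(.578,.318,.2,82.4)"
```

```text
time_s: 3.85
tcp_pos: [0.5455, 0.0134, 0.0535]
eef_rot: [-172.1, 89.9, -160.8]
contact_force: [-0.4, -1.0, 0.9]
gripper_width: 0.0878
time_s: 4.45
tcp_pos: [0.5467, 0.0146, 0.055]
eef_rot: [5.1, 90.0, 16.4]
contact_force: [-0.5, 0.1, 3.1]
gripper_width: 0.0512
pos [0.5467 0.0146 0.055 ] jaw 101.3 width 0.0512 t 4.45 j6 -101.0 F [-0.5  0.1  3.1]
turn rx 0.331 tilt fix [-0.     0.001 -0.   ] shift cm [-14.5   30.49  -0.91]
```

```bash
python3 -m creep '[[0,0,0,-1.5,0,0,30],[0,0,0,-3,0,0,30],[0,0,0,-3.5,0,0,30],[0,0,0,-3.5,0,0,30],[0,0,0,-3,0,0,30],[0.11,0,0,0,0,0,30],[0.11,0,0,0,0,0,30],[0.11,0,0,0,0,0,30]]' 20; python3 -m creep '[[0,0,0,0,2.5,-0.1,30],[0,0,0,0,4.2,-0.1,30],[0,0,0,0,4.5,-0.1,30],[0,0,0,0,4.5,-0.1,30],[0,0,0,0,4.5,-0.1,30],[0,0,0,0,4.2,-0.1,30],[0,0,0,0,3.8,-0.1,30],[0,0,0,0,2.3,-0.1,30]]';python3 -m creep '[[0,0,0,0,0,0,30],[0,0,0,0,0,0,30]]'; python3 -c "
from h import *
go(.578,.318,.05,82.4)"
```

```text
time_s: 5.25
tcp_pos: [0.546, 0.0145, 0.1994]
eef_rot: [153.1, 90.0, 145.3]
contact_force: [0.5, 1.0, -1.8]
gripper_width: 0.0511
time_s: 6.05
tcp_pos: [0.5784, 0.3204, 0.1985]
eef_rot: [-144.5, 89.9, -152.0]
contact_force: [1.2, 0.6, -2.1]
gripper_width: 0.051
time_s: 6.25
tcp_pos: [0.5782, 0.3177, 0.1987]
eef_rot: [-134.5, 89.9, -142.0]
contact_force: [-0.3, -0.8, -2.3]
gripper_width: 0.0511
pos [0.5782 0.3177 0.1987] jaw 82.5 width 0.0511 t 6.25 j6 -143.0 F [-0.3 -0.8 -2.3]
turn rx 0.001 tilt fix [-0.    -0.001  0.001] shift cm [14.87  0.02 -0.03]
```

```bash
python3 -m creep '[[0,0,0,3,0,0,30],[0,0,0,4,0,0,30],[0,0,0,3.5,0,0,30],[0,0,0,2.2,0,0,30],[0,0,0,1.2,0,0,30],[0,0,0,0.7,0,0,30],[0,0,0,0.3,0,0,30],[0,0,0,0,0,0,30]]'; python3 -m creep '[[0,0,0,0,0,0,60],[0,0,0,0,0,0,100],[0,0,0,0,0,0,100],[0,0,0,0,0,0,100],[0,0,0,0,0,0,100]]'; python3 -m creep '[[0,0,0,-2,0,0,100],[0,0,0,-4,0,0,100],[0,0,0,-4,0,0,100],[0,0,0,-3,0,0,100],[0,0,0,-1,0,0,100],[0,0,0,0,0,0,100]]';  python3 -c "
from h import *
go(.605,-.053,.18,87)"
```

```text
time_s: 7.05
tcp_pos: [0.5793, 0.3179, 0.0514]
eef_rot: [46.3, 89.9, 38.7]
contact_force: [-0.8, -0.1, -2.1]
gripper_width: 0.0513
time_s: 7.55
tcp_pos: [0.5789, 0.3179, 0.0509]
eef_rot: [48.5, 90.0, 40.9]
contact_force: [-0.9, -0.3, -0.4]
gripper_width: 0.0791
time_s: 8.15
tcp_pos: [0.5794, 0.3184, 0.1925]
eef_rot: [50.3, 89.8, 42.8]
contact_force: [0.4, -0.9, 0.3]
gripper_width: 0.0875
pos [0.5794 0.3184 0.1925] jaw 82.4 width 0.0875 t 8.15 j6 -143.0 F [ 0.4 -0.9  0.3]
turn rx -0.08 tilt fix [-0.     0.002 -0.003] shift cm [  1.25 -36.96   4.5 ]
```

```bash
python3 -m creep '[[-0.08,0,0,0,-2,0.3,100],[0,0,0,0,-4.4,0.5,100],[0,0,0,0,-4.7,0.6,100],[0,0,0,0,-4.7,0.6,100],[0,0,0,0,-4.7,0.6,100],[0,0,0,0,-4.7,0.6,70],[0,0,0,0,-4.7,0.6,70],[0,0,0,0,-4.2,0.5,70]]'; python3 -m creep '[[0,0,0,0,-2.8,0.2,70],[0,0,0,0,0,0,70],[0,0,0,0,0,0,70]]'; python3 -c "
from h import *
go(.605,-.053,.0575,87)
P,C,im=cloud('wrist'); cv2.imwrite('pics/w2.png',im)
for n,c,h in [('ink',(.605,-.053),.104),('inkbody',(.605,-.053),.09)]:
    B=P[np.hypot(P[:,0]-c[0],P[:,1]-c[1])<.04]; t=B[abs(B[:,2]-h)<.005]
    if len(t)>5: print(n,len(t),cv2.minAreaRect((t[:,:2]*1000).astype(np.float32)))
P,C,im=cloud('top')
B=P[np.hypot(P[:,0]-.578,P[:,1]-.318)<.03];print('spray z',B[:,2].max())
"
```

```text
time_s: 8.95
tcp_pos: [0.6012, -0.0273, 0.1886]
eef_rot: [-169.4, 89.8, -172.4]
contact_force: [0.7, -0.1, 0.6]
gripper_width: 0.0693
time_s: 9.25
tcp_pos: [0.602, -0.0539, 0.1888]
eef_rot: [-173.6, 89.8, -176.7]
contact_force: [1.0, 0.3, 0.1]
gripper_width: 0.0616
pos [ 0.602  -0.0539  0.1888] jaw 86.9 width 0.0616 t 9.25 j6 -106.0 F [1.  0.3 0.1]
turn rx -0.002 tilt fix [-0.    -0.003  0.   ] shift cm [13.13  0.1   0.3 ]
ink 1158 ((605.9308471679688, -51.01995086669922), (27.54815101623535, 27.076824188232422), 29.6308536529541)
inkbody 2285 ((605.5592041015625, -51.123802185058594), (46.01272964477539, 45.39842224121094), 87.33145904541016)Traceback (most recent call last):
  File "<string>", line 9, in <module>
    B=P[np.hypot(P[:,0]-.578,P[:,1]-.318)<.03];print('spray z',B[:,2].max())
                                                               ~~~~~~~~~~^^
    return umr_maximum(a, axis, None, out, keepdims, initial, where)
ValueError: zero-size array to reduction operation maximum which has no identity
```

View pics/w2.png

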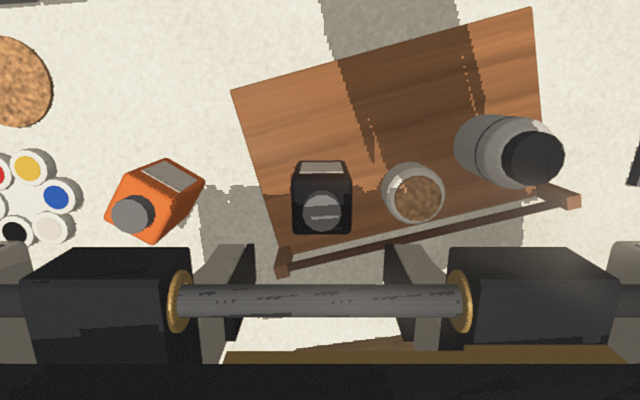

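The ink bottle (322,197) sits square between the fingers, and the orange look-alike (135,205) is well clear. I grasp it.

```bash
python3 -m creep '[[0,0.003,0,0,0.22,0.35,70],[0,0,0,3,0,0,70],[0,0,0,4,0,0,70],[0,0,0,3.5,0,0,70],[0,0,0,1.7,0,0,70],[0,0,0,0.9,0,0,70],[0,0,0,0,0,0,70]]'; python3 -m creep '[[0,0,0,0,0,0,30],[0,0,0,0,0,0,30],[0,0,0,0,0,0,30],[0,0,0,0,0,0,30],[0,0,0,0,0,0,30]]' 20;  python3 -m creep '[[0,0,0,-1.5,0,0,30],[0,0,0,-3,0,0,30],[0,0,0,-3.5,0,0,30],[0,0,0,-3.5,0,0,30],[0,0,0,-3,0,0,30],[0.08,0,0,-0.3,0,0,30],[0,0,0,0,0,0,30]]' 20; python3 -c "
from h import *
go(.489,.330,.2,82.4)"
```

```text
time_s: 10.05
tcp_pos: [0.6057, -0.0504, 0.0585]
eef_rot: [-174.0, 89.7, -176.9]
contact_force: [-0.3, -0.7, 0.3]
gripper_width: 0.0612
time_s: 10.55
tcp_pos: [0.607, -0.051, 0.0609]
eef_rot: [147.5, 90.0, 144.5]
contact_force: [0.0, 0.8, 6.1]
gripper_width: 0.0459
time_s: 11.25
tcp_pos: [0.6066, -0.051, 0.2087]
eef_rot: [141.3, 89.9, 133.6]
contact_force: [-0.6, 0.5, -2.8]
gripper_width: 0.0459
pos [ 0.6066 -0.051   0.2087] jaw 82.3 width 0.0459 t 11.25 j6 -111.0 F [-0.6  0.5 -2.8]
turn rx -0.001 tilt fix [ 0.    -0.001 -0.001] shift cm [  0.87  36.21 -16.7 ]
```

```bash
python3 -m creep '[[0,0,0,0,2.2,-1,30],[0,0,0,0,4.1,-1.9,30],[0,0,0,0,4.3,-2,30],[0,0,0,0,4.3,-2,30],[0,0,0,0,4.3,-2,30],[0,0,0,0,4.3,-2,30],[0,0,0,0,4.3,-2,30],[0,0,0,0,4.2,-1.9,30]]'; python3 -m creep '[[0,0,0,0,2.7,-1.3,30],[0,0,0,0,1.5,-0.6,30],[0,0,0,0,0,0,30],[0,0,0,0,0,0,30]]';  python3 -c "
from h import *
go(.489,.330,.0545,82.4)"
```

```text
time_s: 12.05
tcp_pos: [0.5003, 0.2869, 0.2067]
eef_rot: [-160.6, 89.7, -168.1]
contact_force: [1.7, 0.6, -2.1]
gripper_width: 0.0458
time_s: 12.45
tcp_pos: [0.4883, 0.3291, 0.207]
eef_rot: [-155.4, 89.7, -162.9]
contact_force: [-0.2, -0.2, -2.1]
gripper_width: 0.0461
pos [0.4883 0.3291 0.207 ] jaw 82.5 width 0.0461 t 12.45 j6 -150.0 F [-0.2 -0.2 -2.1]
turn rx 0.002 tilt fix [-0.    -0.004  0.002] shift cm [15.25  0.1   0.06]
```

```bash
python3 -m creep '[[0,0.004,0,3,0.1,0.06,30],[0,0,0,4,0,0,30],[0,0,0,4,0,0,30],[0,0,0,2.2,0,0,30],[0,0,0,1.2,0,0,30],[0,0,0,0.6,0,0,30],[0,0,0,0.3,0,0,30],[0,0,0,0,0,0,30]]'; python3 -m creep '[[0,0,0,0,0,0,60],[0,0,0,0,0,0,100],[0,0,0,0,0,0,100],[0,0,0,0,0,0,100],[0,0,0,0,0,0,100]]'; python3 -m creep '[[0,0,0,-2,0,0,100],[0,0,0,-4,0,0,100],[0,0,0,-4,0,0,100],[0,0,0,-3,0,0,100],[0,0,0,-1,0,0,100],[0,0,0,0,0,0,100]]';  python3 -c "
from h import *
go(.5757,.098,.18,56.4)"
```

```text
time_s: 13.25
tcp_pos: [0.489, 0.3309, 0.0558]
eef_rot: [172.4, 89.6, 164.8]
contact_force: [-0.3, 0.6, -1.2]
gripper_width: 0.0457
time_s: 13.75
tcp_pos: [0.4885, 0.3309, 0.0552]
eef_rot: [178.5, 89.6, 170.9]
contact_force: [0.4, -0.3, 0.1]
gripper_width: 0.079
time_s: 14.35
tcp_pos: [0.49, 0.3313, 0.1967]
eef_rot: [152.7, 89.7, 145.1]
contact_force: [0.6, -0.0, -0.6]
gripper_width: 0.0875
pos [0.49   0.3313 0.1967] jaw 82.4 width 0.0875 t 14.35 j6 -150.0 F [ 0.6 -0.  -0.6]
turn rx 0.454 tilt fix [ 0.    -0.005 -0.003] shift cm [  1.67 -14.69  20.05]
```

```bash
python3 -m creep '[[0.1135,0.005,0,0,0,0,78],[0.1135,0,0.003,0,0,0,78],[0.1135,0,0,0,0,0,78],[0.1135,0,0,0,0,0,78],[0,0,0,0,-1.7,2.3,78],[0,0,0,0,-2.7,3.7,78],[0,0,0,0,-2.8,3.8,78],[0,0,0,0,-2.8,3.8,78]]'; python3 -m creep '[[0,0,0,0,-2.7,3.7,78],[0,0,0,0,-2,2.7,78],[0,0,0,0,0,0,78],[0,0,0,0,0,0,78]]'; python3 -c "
from h import *
go(.5757,.098,.043,56.4)
P,C,im=cloud('wrist'); cv2.imwrite('pics/w3.png',im)
for n,c,h in [('tin',(.5757,.098),.1),('jar',(.613,.029),.054)]:
    B=P[np.hypot(P[:,0]-c[0],P[:,1]-c[1])<.04]; t=B[abs(B[:,2]-h)<.003]
    if len(t)>5: print(n,len(t),cv2.minAreaRect((t[:,:2]*1000).astype(np.float32)))
"
```

```text
time_s: 15.15
tcp_pos: [0.554, 0.1666, 0.1894]
eef_rot: [-172.8, 88.5, 154.3]
contact_force: [1.1, 0.0, -0.2]
gripper_width: 0.0686
time_s: 15.55
tcp_pos: [0.5821, 0.093, 0.188]
eef_rot: [-173.3, 88.5, 153.7]
contact_force: [0.5, -0.5, 0.1]
gripper_width: 0.0683
pos [0.5821 0.093  0.188 ] jaw 56.9 width 0.0683 t 15.55 j6 -150.0 F [ 0.5 -0.5  0.1]
turn rx 0.009 tilt fix [-0.    -0.026  0.003] shift cm [14.5   0.06 -0.81]
tin 2099 ((576.4136352539062, 100.44320678710938), (37.16162872314453, 37.264381408691406), 71.27566528320312)
jar 1522 ((622.4542236328125, 32.25333786010742), (56.055477142333984, 39.74675750732422), 7.704016208648682)
```

View pics/w3.png

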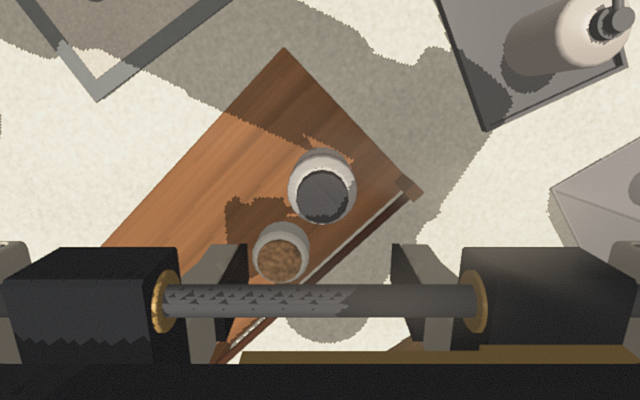

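The tin (322,190) is between the fingers diagonally, clear of the jar (283,255) and the rail. The tool has picked up a 1.5° tilt, so I correct that first and then grasp.

```bash
python3 -m creep '[[0.009,-0.026,0.003,0,0,0,78],[0,0,0,0,0.16,-0.84,78],[0,0,0,0,0,0,78],[0,0,0,0,0,0,78]]'; python3 -c "
from h import *
go(.576,.099,.043,56.4)"
```

```text
time_s: 16.0
tcp_pos: [0.5763, 0.1011, 0.19]
eef_rot: [60.9, 89.9, 27.5]
contact_force: [0.1, -0.3, -0.6]
gripper_width: 0.0685
pos [0.5763 0.1011 0.19  ] jaw 56.7 width 0.0685 t 16.0 j6 -152.0 F [ 0.1 -0.3 -0.6]
turn rx 0.004 tilt fix [-0.     0.001 -0.002] shift cm [14.7  -0.19  0.1 ]
```

```bash
python3 -m creep '[[0,0,0,3,-0.15,0.1,78],[0,0,0,4,0,0,78],[0,0,0,4,0,0,78],[0,0,0,2.3,0,0,78],[0,0,0,1.4,0,0,78],[0,0,0,0,0,0,78],[0,0,0,0,0,0,78]]'; python3 -m creep '[[0,0,0,0,0,0,30],[0,0,0,0,0,0,30],[0,0,0,0,0,0,30],[0,0,0,0,0,0,30],[0,0,0,0,0,0,30]]' 20;  python3 -m creep '[[0,0,0,-1.5,0,0,30],[0,0,0,-3,0,0,30],[0,0,0,-3.5,0,0,30],[0,0,0,-3.5,0,0,30],[0,0,0,-3,0,0,30],[0,0,0,0,0,0,30]]' 20; python3 -c "
from h import *
go(.400,.342,.19,82.4)"
```

```text
time_s: 16.7
tcp_pos: [0.5773, 0.0987, 0.0432]
eef_rot: [49.1, 89.9, 15.6]
contact_force: [0.6, -0.4, -0.2]
gripper_width: 0.0685
time_s: 17.2
tcp_pos: [0.5776, 0.0987, 0.0441]
eef_rot: [52.9, 89.7, 19.4]
contact_force: [-1.8, 1.1, 6.5]
gripper_width: 0.0548
time_s: 17.8
tcp_pos: [0.5787, 0.0991, 0.1925]
eef_rot: [54.6, 89.4, 21.1]
contact_force: [0.5, 0.5, -2.2]
gripper_width: 0.0546
pos [0.5787 0.0991 0.1925] jaw 56.6 width 0.0546 t 17.8 j6 -152.0 F [ 0.5  0.5 -2.2]
turn rx -0.451 tilt fix [-0.     0.006 -0.008] shift cm [  0.25  21.72 -20.92]
```

```bash
python3 -m creep '[[-0.113,0.006,-0.008,0,0,0,30],[-0.113,0,0,0,0,0,30],[-0.113,0,0,0,0,0,30],[-0.113,0,0,0,0,0,30],[0,0,0,0,1.6,-1.55,30],[0,0,0,0,2.9,-2.8,30],[0,0,0,0,3.1,-3,30],[0,0,0,0,3.1,-3,30]]'; python3 -m creep '[[0,0,0,0,3.1,-3,30],[0,0,0,0,3.1,-3,30],[0,0,0,0,2.9,-2.8,30],[0,0,0,0,1.9,-1.8,30],[0,0,0,0,0,0,30],[0,0,0,0,0,0,30]]'; python3 -c "
from h import *
go(.400,.342,.038,82.4)"
```

```text
time_s: 18.6
tcp_pos: [0.4863, 0.2183, 0.1868]
eef_rot: [-147.9, 89.5, -155.5]
contact_force: [0.5, 0.6, -3.0]
gripper_width: 0.0547
time_s: 19.2
tcp_pos: [0.3965, 0.3409, 0.1873]
eef_rot: [-143.8, 89.5, -151.3]
contact_force: [1.3, -0.3, -4.2]
gripper_width: 0.0546
pos [0.3965 0.3409 0.1873] jaw 82.5 width 0.0546 t 19.2 j6 -159.0 F [ 1.3 -0.3 -4.2]
turn rx 0.002 tilt fix [-0.    -0.007  0.005] shift cm [14.93  0.16  0.33]
```

```bash
python3 -m creep '[[0,-0.007,0.005,3,0.16,0.33,30],[0,0,0,4,0,0,30],[0,0,0,3.8,0,0,30],[0,0,0,2,0,0,30],[0,0,0,1.2,0,0,30],[0,0,0,0.6,0,0,30],[0,0,0,0.3,0,0,30],[0,0,0,0,0,0,30]]'; python3 -m creep '[[0,0,0,0,0,0,60],[0,0,0,0,0,0,100],[0,0,0,0,0,0,100],[0,0,0,0,0,0,100],[0,0,0,0,0,0,100]]'; python3 -m creep '[[0,0,0,-2,0,0,100],[0,0,0,-4,0,0,100],[0,0,0,-4,0,0,100],[0,0,0,-3,0,0,100],[0,0,0,-1,0,0,100],[0,0,0,0,0,0,100]]';  python3 -c "
from h import *
go(.613,.029,.15,101.4)"
```

```text
time_s: 20.0
tcp_pos: [0.4013, 0.3424, 0.0399]
eef_rot: [57.6, 89.9, 50.1]
contact_force: [-0.2, -1.1, -3.4]
gripper_width: 0.0545
time_s: 20.5
tcp_pos: [0.401, 0.3424, 0.0398]
eef_rot: [57.3, 89.9, 49.7]
contact_force: [-0.5, -1.2, 0.5]
gripper_width: 0.0809
time_s: 21.1
tcp_pos: [0.4012, 0.3428, 0.181]
eef_rot: [63.4, 89.7, 55.8]
contact_force: [-0.2, 0.4, -1.0]
gripper_width: 0.0876
pos [0.4012 0.3428 0.181 ] jaw 82.5 width 0.0876 t 21.1 j6 -159.0 F [-0.2  0.4 -1. ]
turn rx -0.331 tilt fix [-0.     0.002 -0.004] shift cm [  3.1  -34.95  14.56]
```

```bash
python3 -m creep '[[-0.11,0,0,0,0,0,100],[-0.11,0,0,0,0,0,100],[-0.11,0,0,0,0,0,100],[0,0,0,0,-2.2,0.9,80],[0,0,0,0,-4,1.7,80],[0,0,0,0,-4.2,1.75,80],[0,0,0,0,-4.2,1.75,80],[0,0,0,0,-4.2,1.75,80]]'; python3 -m creep '[[0,0,0,0,-4.2,1.75,80],[0,0,0,0,-4.2,1.75,80],[0,0,0,0,-4,1.7,80],[0,0,0,0,-3.7,1.5,80],[0,0,0,0,0,0,80],[0,0,0,0,0,0,80]]'; python3 -c "
from h import *
go(.613,.029,.018,101.4)
P,C,im=cloud('wrist'); cv2.imwrite('pics/w4.png',im)
B=P[np.hypot(P[:,0]-.613,P[:,1]-.029)<.034]; t=B[abs(B[:,2]-.053)<.003]; print('jar',cv2.minEnclosingCircle((t[:,:2]*1000).astype(np.float32)),((t.max(0)+t.min(0))/2).round(4),np.ptp(t,axis=0))
P,C,im=cloud('scene'); cv2.imwrite('pics/s4.png',im[150:350,200:520].repeat(2,0).repeat(2,1))
for n,c in [('spray',(.579,.318)),('ink',(.489,.33)),('tin',(.401,.342))]:
    B=P[np.hypot(P[:,0]-c[0],P[:,1]-c[1])<.04]; print(n,np.percentile(B[:,2],99.5).round(4))
"
```

```text
time_s: 21.9
tcp_pos: [0.5146, 0.1713, 0.1775]
eef_rot: [-178.5, 89.9, -167.1]
contact_force: [0.6, 0.4, 0.1]
gripper_width: 0.0701
time_s: 22.5
tcp_pos: [0.6114, 0.0272, 0.1768]
eef_rot: [165.5, 89.8, 176.7]
contact_force: [-0.0, -0.1, -0.6]
gripper_width: 0.0702
pos [0.6114 0.0272 0.1768] jaw 101.2 width 0.0702 t 22.5 j6 -100.0 F [-0.  -0.1 -0.6]
turn rx -0.003 tilt fix [ 0.    -0.003 -0.001] shift cm [15.88  0.14  0.19]
jar ((620.2935180664062, 31.13166046142578), 26.411346435546875) [0.6203 0.0314 0.053 ] [0.0526155  0.03963205 0.00595231]
spray 0.5748
ink 0.1001
tin 0.0968
```

View pics/w4.png

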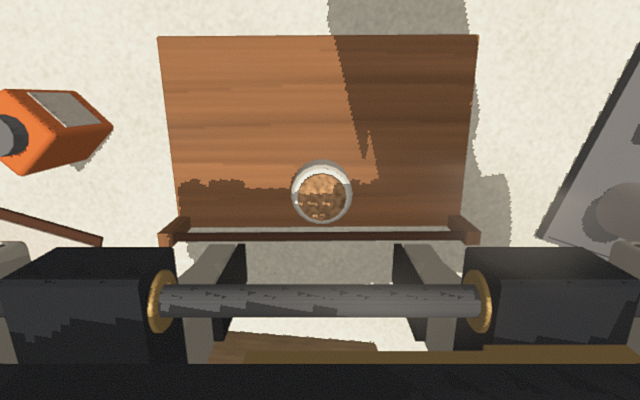

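View pics/s4.png

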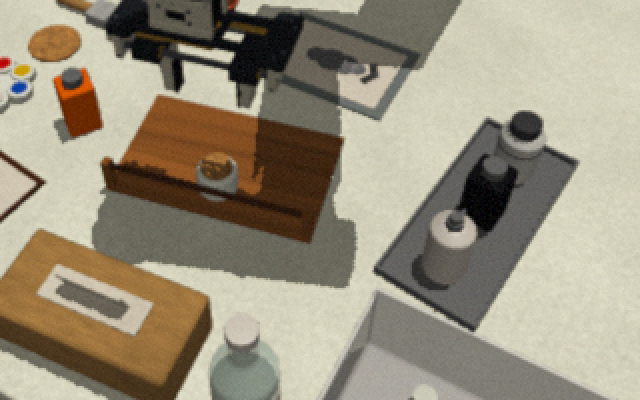

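The scene shows all three standing upright in the tray (tin, ink and spray at crop (525,130), (492,190), (450,245)). The jar (322,195 in the wrist view) is unmoved and centred between the fingers. I grasp it.

```bash
python3 -m creep '[[0,0,0,3,0.2,0.17,80],[0,0,0,4,0,0,80],[0,0,0,4,0,0,80],[0,0,0,2.5,0,0,80],[0,0,0,1.6,0,0,80],[0,0,0,0.7,0,0,80],[0,0,0,0,0,0,80]]'; python3 -m creep '[[0,0,0,0,0,0,30],[0,0,0,0,0,0,30],[0,0,0,0,0,0,30],[0,0,0,0,0,0,30],[0,0,0,0,0,0,30]]' 20;  python3 -m creep '[[0,0,0,-1.5,0,0,30],[0,0,0,-3,0,0,30],[0,0,0,-3.5,0,0,30],[0,0,0,-3.5,0,0,30],[0,0,0,-3,0,0,30],[0,0,0,0,0,0,30]]' 20; python3 -c "
from h import *
go(.498,-.333,.165,90)"
```

```text
time_s: 23.3
tcp_pos: [0.6127, 0.0317, 0.0205]
eef_rot: [130.9, 90.0, 142.3]
contact_force: [-0.1, 0.2, -0.1]
gripper_width: 0.0701
time_s: 23.8
tcp_pos: [0.6142, 0.0312, 0.0224]
eef_rot: [17.7, 89.8, 29.0]
contact_force: [-1.1, 1.9, 6.2]
gripper_width: 0.0514
time_s: 24.4
tcp_pos: [0.6158, 0.0312, 0.1714]
eef_rot: [6.4, 89.5, 17.7]
contact_force: [0.7, -0.3, -1.4]
gripper_width: 0.0513
pos [0.6158 0.0312 0.1714] jaw 101.4 width 0.0513 t 24.4 j6 -100.0 F [ 0.7 -0.3 -1.4]
turn rx 0.199 tilt fix [-0.     0.009 -0.001] shift cm [  0.64 -36.42 -11.78]
```

```bash
python3 -m creep '[[0.1,0.009,0,0,0,0,30],[0.1,0,0,0,0,0,30],[0,0,0,0,-2.2,-0.7,30],[0,0,0,0,-3.8,-1.2,30],[0,0,0,0,-4.2,-1.35,30],[0,0,0,0,-4.2,-1.35,30],[0,0,0,0,-4.2,-1.35,30],[0,0,0,0,-4.2,-1.35,30]]'; python3 -m creep '[[0,0,0,0,-4.2,-1.35,30],[0,0,0,0,-4,-1.35,30],[0,0,0,0,-3.5,-1.1,30],[0,0,0,0,-1.9,-0.65,30],[0,0,0,0,0,0,30],[0,0,0,0,0,0,30]]'; python3 -c "
from h import *
go(.498,-.333,.0174,90)
P,C,im=cloud('wrist'); cv2.imwrite('pics/w5.png',im)
B=P[(np.hypot(P[:,0]-.498,P[:,1]+.333)<.06)&(P[:,2]<.012)&(P[:,2]>.0025)]; print('coaster',len(B),cv2.minEnclosingCircle((B[:,:2]*1000).astype(np.float32)))
"
```

```text
time_s: 25.2
tcp_pos: [0.5387, -0.1985, 0.1662]
eef_rot: [179.6, 89.5, 179.5]
contact_force: [1.1, -1.2, -1.0]
gripper_width: 0.0517
time_s: 25.8
tcp_pos: [0.4945, -0.3331, 0.1665]
eef_rot: [177.5, 89.5, 177.3]
contact_force: [0.6, 0.5, -1.9]
gripper_width: 0.0516
pos [ 0.4945 -0.3331  0.1665] jaw 89.8 width 0.0516 t 25.8 j6 -75.0 F [ 0.6  0.5 -1.9]
turn rx -0.004 tilt fix [ 0.    -0.009 -0.   ] shift cm [1.491e+01 1.000e-02 3.500e-01]
coaster 4655 ((499.4578857421875, -329.4556579589844), 57.08454132080078)
```

View pics/w5.png

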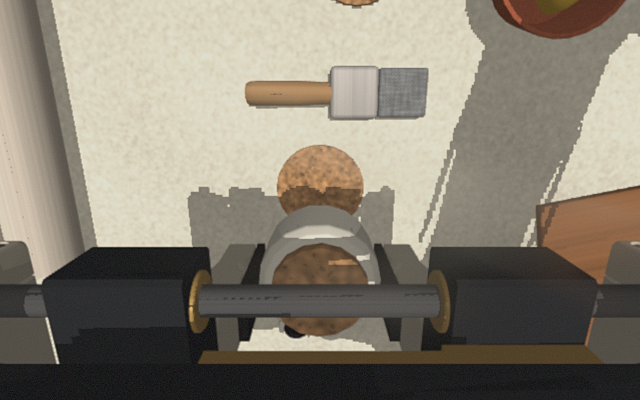

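The jar is lined up over the coaster (320,185), with the brush clear at (340,92). I lower it.

```bash
python3 -m creep '[[0,-0.009,0,0,0,0.35,30],[0,0,0,3,0,0,30],[0,0,0,4,0,0,30],[0,0,0,3.5,0,0,30],[0,0,0,2.2,0,0,30],[0,0,0,1.2,0,0,30],[0,0,0,0.6,0,0,30],[0,0,0,0.3,0,0,30]]'; python3 -m creep '[[0,0,0,0,0,0,30],[0,0,0,0,0,0,60],[0,0,0,0,0,0,90],[0,0,0,0,0,0,90],[0,0,0,0,0,0,90]]'; python3 -m creep '[[0,0,0,-1,0,0,90],[0,0,0,-3,0,0,90],[0,0,0,-4,0,0,90],[0,0,0,-4,0,0,90],[0,0,0,-4,0,0,90],[0,0,0,-2,0,0,90],[0,0,0,0,0,0,90]]';  python3 -c "
from h import *
go(.400,.342,.18,82.4)
P,C,im=cloud('wrist'); cv2.imwrite('pics/w6.png',im)
B=P[(np.hypot(P[:,0]-.498,P[:,1]+.333)<.06)]
t=B[B[:,2]>.043]; print('jar',len(t),cv2.minEnclosingCircle((t[:,:2]*1000).astype(np.float32)),t[:,2].max())
c=B[(B[:,2]<.009)&(B[:,2]>.0035)]; print('coaster',circ(c[np.hypot(c[:,0]-.498,c[:,1]+.333)>.036],.04,(.498,-.333)))
"
```

```text
time_s: 26.65
tcp_pos: [0.4997, -0.3329, 0.0196]
eef_rot: [-20.7, 89.9, -20.7]
contact_force: [0.5, 0.1, -0.7]
gripper_width: 0.0515
time_s: 27.15
tcp_pos: [0.4992, -0.3332, 0.0198]
eef_rot: [-16.8, 89.9, -16.9]
contact_force: [-0.7, -0.5, 0.2]
gripper_width: 0.071
time_s: 27.85
tcp_pos: [0.5004, -0.3338, 0.2043]
eef_rot: [-21.8, 89.5, -21.9]
contact_force: [-0.3, -1.0, 0.3]
gripper_width: 0.079
pos [ 0.5004 -0.3338  0.2043] jaw 89.9 width 0.079 t 27.85 j6 -75.0 F [-0.3 -1.   0.3]
turn rx 0.131 tilt fix [0.    0.008 0.003] shift cm [  2.43  65.66 -18.89]
jar 60894 ((489.0541076660156, -332.7838134765625), 58.36505126953125) 0.31056427824751964
coaster [ 0.50160461 -0.33361377]
```

View pics/w6.png

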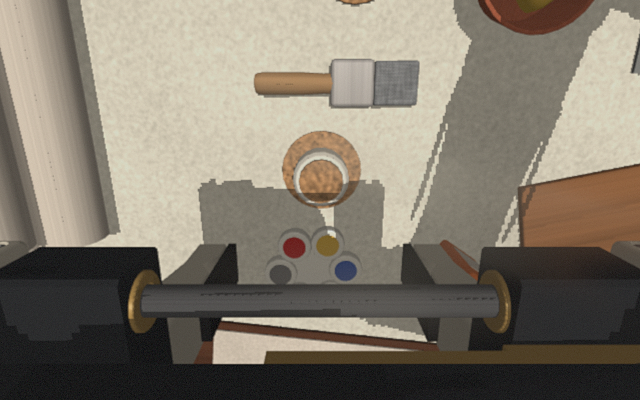

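The jar stands on the coaster (jar 320,178; coaster 321,170) and the palette is undisturbed. Next I fetch the tin.

```bash
python3 -m creep '[[0.13,0.008,0.003,0,0,0,100],[0,0,0,0,2,-0.6,100],[0,0,0,0,3.6,-1.04,100],[0,0,0,0,4.2,-1.2,100],[0,0,0,0,4.2,-1.2,100],[0,0,0,0,4.2,-1.2,100],[0,0,0,0,4.2,-1.2,100],[0,0,0,0,4.2,-1.2,100]]'; python3 -m creep '[[0,0,0,0,4.2,-1.2,100],[0,0,0,0,4.2,-1.2,100],[0,0,0,0,4.2,-1.2,100],[0,0,0,0,4.2,-1.2,100],[0,0,0,0,4.2,-1.2,100],[0,0,0,0,4.2,-1.2,100],[0,0,0,0,4.2,-1.2,100],[0,0,0,0,4.2,-1.2,100]]';python3 -m creep '[[0,0,0,0,3.6,-1.04,100],[0,0,0,0,2,-0.6,100],[0,0,0,0,0,0,100],[0,0,0,0,0,0,100]]'; python3 -c "
from h import *
go(.401,.3425,.0395,82.4)
P,C,im=cloud('wrist'); cv2.imwrite('pics/w7.png',im)
B=P[(np.hypot(P[:,0]-.401,P[:,1]-.3425)<.05)]
t=B[abs(B[:,2]-.094)<.005]; print('tin',len(t),cv2.minAreaRect((t[:,:2]*1000).astype(np.float32)))
P,C,im=cloud('top')
B=P[np.hypot(P[:,0]-.498,P[:,1]+.333)<.035]; t=B[abs(B[:,2]-.048)<.004]; print('jar',len(t),((t.max(0)+t.min(0))/2).round(4),np.ptp(t,axis=0))
"
```

```text
time_s: 28.7
tcp_pos: [0.4567, -0.0579, 0.1997]
eef_rot: [167.0, 89.5, 159.4]
contact_force: [1.0, -0.1, -0.0]
gripper_width: 0.0876
time_s: 29.5
tcp_pos: [0.4058, 0.2877, 0.2013]
eef_rot: [171.2, 89.6, 163.6]
contact_force: [0.8, 0.2, 1.2]
gripper_width: 0.0876
time_s: 29.9
tcp_pos: [0.3976, 0.3435, 0.2013]
eef_rot: [176.5, 89.5, 169.0]
contact_force: [1.1, -0.6, -0.2]
gripper_width: 0.0877
pos [0.3976 0.3435 0.2013] jaw 82.5 width 0.0877 t 29.9 j6 -159.0 F [ 1.1 -0.6 -0.2]
turn rx 0.001 tilt fix [ 0.    -0.008 -0.   ] shift cm [16.18 -0.06  0.35]
tin 1802 ((399.6990966796875, 343.181640625), (37.23832702636719, 36.595420837402344), 83.07662963867188)
jar 292 [ 0.4988 -0.3333  0.048 ] [0.04417247 0.04647278 0.00779576]
```

```bash
python3 -m creep '[[0,-0.008,0,3,-0.06,0.24,100],[0,0,0,4,0,0,100],[0,0,0,4,0,0,100],[0,0,0,2.5,0,0,100],[0,0,0,1.7,0,0,100],[0,0,0,0.9,0,0,100],[0,0,0,0,0,0,100]]'; python3 -m creep '[[0,0,0,0,0,0,30],[0,0,0,0,0,0,30],[0,0,0,0,0,0,30],[0,0,0,0,0,0,30],[0,0,0,0,0,0,30],[0,0,0,0,0,0,30]]' 20; python3 -c "
from h import *
go(.576,.0985,.046,82.4)"; python3 -m creep '[[0,0,0,-1.5,0,0,30],[0,0,0,-3,0,0,30],[0,0,0,-3.5,0,0,30],[0,0,0,-3.5,0,0,30],[0,0,0,-3,0,0,30],[0,0,0,-1,0,0,30],[0,0,0,0,0,0,30]]' 20; python3 -c "
from h import *
go(.576,.0985,.046,82.4)"
```

```text
time_s: 30.7
tcp_pos: [0.4003, 0.3423, 0.0404]
eef_rot: [67.3, 90.0, 59.7]
contact_force: [-0.1, -0.2, 1.2]
gripper_width: 0.0877
time_s: 31.3
tcp_pos: [0.4004, 0.3437, 0.0415]
eef_rot: [65.1, 89.8, 57.5]
contact_force: [-1.5, -1.0, 4.8]
gripper_width: 0.0545
pos [0.4004 0.3437 0.0415] jaw 82.5 width 0.0545 t 31.3 j6 -160.0 F [-1.5 -1.   4.8]
turn rx 0.001 tilt fix [-0.     0.001 -0.003] shift cm [ -0.45 -21.98  20.65]
time_s: 32.0
tcp_pos: [0.4002, 0.3437, 0.1968]
eef_rot: [71.9, 89.7, 64.3]
contact_force: [0.1, -0.2, -3.7]
gripper_width: 0.0545
pos [0.4002 0.3437 0.1968] jaw 82.4 width 0.0545 t 32.0 j6 -160.0 F [ 0.1 -0.2 -3.7]
turn rx 0.001 tilt fix [-0.     0.001 -0.004] shift cm [ 15.08 -21.98  20.67]
```

```bash
python3 -m creep '[[0,0,0,0,-1.6,1.5,30],[0,0,0,0,-2.8,2.6,30],[0,0,0,0,-3.1,2.9,30],[0,0,0,0,-3.1,2.9,30],[0,0,0,0,-3.1,2.9,30],[0,0,0,0,-3.1,2.9,30],[0,0,0,0,-2.8,2.7,30],[0,0,0,0,-2.4,2.3,30]]'; python3 -m creep '[[0,0,0,0,0,0,30],[0,0,0,0,0,0,30],[0,0,0,0,0,0,30]]'; python3 -c "
from h import *
go(.576,.0985,.0475,82.4)"
```

```text
time_s: 32.8
tcp_pos: [0.5761, 0.0958, 0.1928]
eef_rot: [171.1, 89.8, 163.4]
contact_force: [0.1, 0.6, -3.8]
gripper_width: 0.0546
time_s: 33.1
tcp_pos: [0.5754, 0.0981, 0.1942]
eef_rot: [138.7, 89.9, 131.1]
contact_force: [-0.2, 0.3, -3.7]
gripper_width: 0.0545
pos [0.5754 0.0981 0.1942] jaw 82.4 width 0.0545 t 33.1 j6 -126.0 F [-0.2  0.3 -3.7]
turn rx 0.001 tilt fix [ 0.    -0.001 -0.001] shift cm [14.67  0.05  0.06]
```

Lower and release the tin, then go to the ink (tray 0.4885, 0.331).

```bash
python3 -m creep '[[0,0,0,3,0.05,0.06,30],[0,0,0,4,0,0,30],[0,0,0,3.6,0,0,30],[0,0,0,2,0,0,30],[0,0,0,1.1,0,0,30],[0,0,0,0.6,0,0,30],[0,0,0,0.3,0,0,30],[0,0,0,0,0,0,30]]'; python3 -m creep '[[0,0,0,0,0,0,60],[0,0,0,0,0,0,90],[0,0,0,0,0,0,90],[0,0,0,0,0,0,90]]'; python3 -m creep '[[0,0,0,-2,0,0,90],[0,0,0,-4,0,0,90],[0,0,0,-4,0,0,90],[0,0,0,-3,0,0,90],[0,0,0,-1.5,0,0,90],[0,0,0,0,0,0,90]]';  python3 -c "
from h import *
go(.4885,.331,.0555,82.4)"
```

```text
time_s: 33.9
tcp_pos: [0.5776, 0.0991, 0.0504]
eef_rot: [56.7, 89.8, 49.2]
contact_force: [-0.6, 0.5, -2.9]
gripper_width: 0.0547
time_s: 34.3
tcp_pos: [0.5778, 0.0988, 0.0506]
eef_rot: [53.1, 89.8, 45.5]
contact_force: [0.0, -0.1, -0.2]
gripper_width: 0.0731
time_s: 34.9
tcp_pos: [0.5786, 0.0988, 0.1981]
eef_rot: [40.6, 89.5, 33.1]
contact_force: [-0.7, 0.4, -0.4]
gripper_width: 0.0791
pos [0.5786 0.0988 0.1981] jaw 82.5 width 0.0791 t 34.9 j6 -126.0 F [-0.7  0.4 -0.4]
turn rx 0.001 tilt fix [-0.     0.006 -0.005] shift cm [ 14.26  21.82 -12.  ]
```

```bash
python3 -m creep '[[0,0.006,-0.005,0,2,-1.1,90],[0,0,0,0,3.6,-2,90],[0,0,0,0,3.8,-2.1,90],[0,0,0,0,3.8,-2.1,90],[0,0,0,0,3.8,-2.1,90],[0,0,0,0,3,-1.6,90],[0,0,0,0,1.8,-1,90],[0,0,0,0,0,0,90]]'; python3 -m creep '[[0,0,0,0,0,0,90],[0,0,0,0,0,0,90]]'; python3 -c "
from h import *
go(.4885,.331,.0555,82.4)
P,C,im=cloud('wrist')
B=P[(np.hypot(P[:,0]-.4885,P[:,1]-.331)<.05)]
t=B[abs(B[:,2]-.084)<.004]; print('ink',len(t),cv2.minAreaRect((t[:,:2]*1000).astype(np.float32)))
P,C,im=cloud('top')
B=P[np.hypot(P[:,0]-.576,P[:,1]-.098)<.04]; t=B[abs(B[:,2]-.099)<.005]; print('tin',len(t),((t.max(0)+t.min(0))/2).round(4),np.ptp(t,axis=0))
"
```

```text
time_s: 35.7
tcp_pos: [0.4856, 0.3323, 0.1938]
eef_rot: [-149.2, 89.6, -156.6]
contact_force: [-0.3, -1.4, -0.4]
gripper_width: 0.0788
time_s: 35.9
tcp_pos: [0.4868, 0.3295, 0.1944]
eef_rot: [-148.4, 89.6, -156.0]
contact_force: [0.1, 0.2, 0.0]
gripper_width: 0.0788
pos [0.4868 0.3295 0.1944] jaw 82.4 width 0.0788 t 35.9 j6 -151.0 F [0.1 0.2 0. ]
turn rx 0.0 tilt fix [-0.    -0.006  0.003] shift cm [13.89  0.17  0.15]
ink 2133 ((487.4544982910156, 331.7212219238281), (45.83966064453125, 45.433128356933594), 82.55752563476562)
tin 275 [0.577  0.0967 0.0993] [0.03659061 0.03582252 0.00915948]
```

The tin is back within 2 mm of its start by the same measurement. Next is the ink.

```bash
python3 -m creep '[[0,-0.006,0.003,3,0.18,0.1,90],[0,0,0,4,0,0,90],[0,0,0,3.5,0,0,90],[0,0,0,2,0,0,90],[0,0,0,1.3,0,0,90],[0,0,0,0,0,0,90],[0,0,0,0,0,0,90]]'; python3 -m creep '[[0,0,0,0,0,0,25],[0,0,0,0,0,0,25],[0,0,0,0,0,0,25],[0,0,0,0,0,0,25],[0,0,0,0,0,0,25],[0,0,0,0,0,0,25]]' 20; python3 -c "
from h import *
go(.605,-.0525,.2,82.4)"; python3 -m creep '[[0,0,0,-1.5,0,0,25],[0,0,0,-3,0,0,25],[0,0,0,-3.5,0,0,25],[0,0,0,-3.5,0,0,25],[0,0,0,-3,0,0,25],[0,0,0,-1,0,0,25],[0,0,0,0,0,0,25]]' 20; python3 -c "
from h import *
go(.605,-.0525,.2,82.4)"
```

```text
time_s: 36.7
tcp_pos: [0.4886, 0.332, 0.0576]
eef_rot: [28.5, 89.9, 20.9]
contact_force: [0.5, 0.7, 0.2]
gripper_width: 0.0788
time_s: 37.3
tcp_pos: [0.488, 0.3319, 0.0571]
eef_rot: [21.4, 89.9, 13.9]
contact_force: [-0.1, -0.2, 2.6]
gripper_width: 0.0458
pos [0.488  0.3319 0.0571] jaw 82.5 width 0.0458 t 37.3 j6 -151.0 F [-0.1 -0.2  2.6]
turn rx 0.001 tilt fix [-0.     0.001 -0.   ] shift cm [-14.29 -36.56  16.68]
time_s: 38.0
tcp_pos: [0.488, 0.3323, 0.2129]
eef_rot: [51.2, 89.8, 43.6]
contact_force: [0.7, 0.1, -2.4]
gripper_width: 0.046
pos [0.488  0.3323 0.2129] jaw 82.4 width 0.046 t 38.0 j6 -151.0 F [ 0.7  0.1 -2.4]
turn rx 0.001 tilt fix [-0.     0.002 -0.003] shift cm [  1.29 -36.59  16.69]
```

```bash
python3 -m creep '[[0,0,0,0,-2.2,1,25],[0,0,0,0,-4.1,1.9,25],[0,0,0,0,-4.3,2,25],[0,0,0,0,-4.3,2,25],[0,0,0,0,-4.3,2,25],[0,0,0,0,-4.3,2,25],[0,0,0,0,-4.3,2,25],[0,0,0,0,-4.2,1.9,25]]'; python3 -m creep '[[0,0,0,0,-3,1.3,25],[0,0,0,0,-1.6,0.6,25],[0,0,0,0,0,0,25],[0,0,0,0,0,0,25]]';  python3 -c "
from h import *
go(.605,-.0525,.063,82.4)"
```

```text
time_s: 38.8
tcp_pos: [0.5916, -0.0069, 0.2094]
eef_rot: [-166.3, 89.9, -173.9]
contact_force: [1.6, 0.2, -1.3]
gripper_width: 0.0463
time_s: 39.2
tcp_pos: [0.6045, -0.0528, 0.2103]
eef_rot: [178.6, 89.9, 171.0]
contact_force: [-0.3, 0.5, -2.1]
gripper_width: 0.0463
pos [ 0.6045 -0.0528  0.2103] jaw 82.4 width 0.0463 t 39.2 j6 -111.0 F [-0.3  0.5 -2.1]
turn rx -0.0 tilt fix [ 0.    -0.001 -0.   ] shift cm [14.73  0.04  0.05]
```

```bash
python3 -m creep '[[0,0,0,3,0.04,0.05,25],[0,0,0,4,0,0,25],[0,0,0,3.6,0,0,25],[0,0,0,2,0,0,25],[0,0,0,1.2,0,0,25],[0,0,0,0.7,0,0,25],[0,0,0,0.3,0,0,25],[0,0,0,0,0,0,25]]'; python3 -m creep '[[0,0,0,0,0,0,60],[0,0,0,0,0,0,90],[0,0,0,0,0,0,90],[0,0,0,0,0,0,90]]'; python3 -m creep '[[0,0,0,-2,0,0,90],[0,0,0,-4,0,0,90],[0,0,0,-4,0,0,90],[0,0,0,-3,0,0,90],[0,0,0,-1.5,0,0,90],[0,0,0,0,0,0,90]]';  python3 -c "
from h import *
go(.5785,.318,.051,82.4)"
```

```text
time_s: 40.0
tcp_pos: [0.6064, -0.0522, 0.0645]
eef_rot: [15.8, 89.9, 8.2]
contact_force: [0.2, 0.1, -0.8]
gripper_width: 0.0459
time_s: 40.4
tcp_pos: [0.6062, -0.0526, 0.0645]
eef_rot: [17.4, 89.9, 9.8]
contact_force: [-0.3, 0.6, -0.0]
gripper_width: 0.071
time_s: 41.0
tcp_pos: [0.6072, -0.0526, 0.2122]
eef_rot: [14.9, 89.6, 7.3]
contact_force: [-0.1, 0.7, 0.2]
gripper_width: 0.0788
pos [ 0.6072 -0.0526  0.2122] jaw 82.5 width 0.0788 t 41.0 j6 -111.0 F [-0.1  0.7  0.2]
turn rx 0.001 tilt fix [-0.     0.006 -0.002] shift cm [16.12 36.35 -7.74]
```

```bash
python3 -m creep '[[0,0.006,0,0,2.5,-0.5,100],[0,0,0,0,4.3,-0.9,100],[0,0,0,0,4.6,-1,100],[0,0,0,0,4.6,-1,100],[0,0,0,0,4.6,-1,100],[0,0,0,0,4.6,-1,100],[0,0,0,0,4.6,-1,100],[0,0,0,0,4.1,-0.8,100]]'; python3 -m creep '[[0,0,0,0,2.45,-0.5,100],[0,0,0,0,0,0,100],[0,0,0,0,0,0,100]]'; python3 -c "
from h import *
go(.5785,.318,.051,82.4)
P,C,im=cloud('wrist'); cv2.imwrite('pics/w8.png',im)
B=P[(np.hypot(P[:,0]-.5785,P[:,1]-.318)<.045)&(P[:,2]>.02)]
t=B[abs(B[:,2]-.102)<.005]; print('spray',len(t),t.mean(0),circ(B[B[:,2]<.07],.026,(.578,.318)))
P,C,im=cloud('top')
B=P[np.hypot(P[:,0]-.605,P[:,1]+.053)<.045]; B=B[abs(B[:,2]-.09)<.008]; print('ink',cv2.minAreaRect((B[:,:2]*1000).astype(np.float32)))
"
```

```text
time_s: 41.8
tcp_pos: [0.578, 0.2949, 0.2083]
eef_rot: [-175.5, 89.7, 177.0]
contact_force: [1.6, 0.8, -0.6]
gripper_width: 0.0877
time_s: 42.1
tcp_pos: [0.5766, 0.318, 0.208]
eef_rot: [-169.4, 89.6, -176.9]
contact_force: [0.4, -0.6, 0.2]
gripper_width: 0.0878
pos [0.5766 0.318  0.208 ] jaw 82.5 width 0.0878 t 42.1 j6 -143.0 F [ 0.4 -0.6  0.2]
turn rx 0.002 tilt fix [-0.    -0.006  0.001] shift cm [15.7   0.03  0.19]
spray 375 [0.57830051 0.31860287 0.10319857] [0.58134817 0.31790594]
ink ((605.1119995117188, -54.03636932373047), (45.9044189453125, 47.0776252746582), 83.2109146118164)
```

View pics/w8.png

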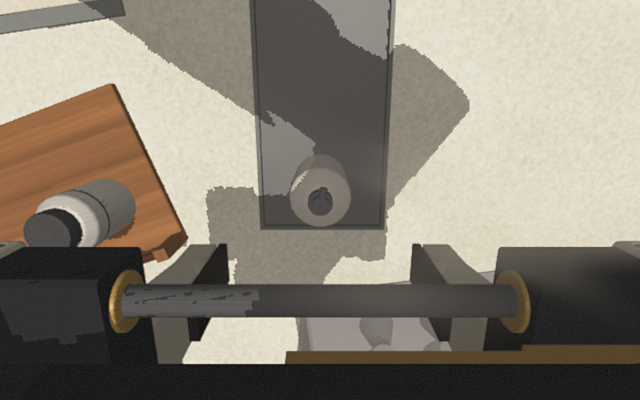

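The ink is back within 1 mm. The spray (320,192) stands upright between the fingers, so I grasp it.

```bash
python3 -m creep '[[0,-0.006,0,3,0.03,0.22,100],[0,0,0,4,0,0,100],[0,0,0,4,0,0,100],[0,0,0,2.7,0,0,100],[0,0,0,1.9,0,0,100],[0,0,0,0,0,0,100],[0,0,0,0,0,0,100]]'; python3 -m creep '[[0,0,0,0,0,0,30],[0,0,0,0,0,0,30],[0,0,0,0,0,0,30],[0,0,0,0,0,0,30],[0,0,0,0,0,0,30],[0,0,0,0,0,0,30]]' 20; python3 -c "
from h import *
go(.546,.0147,.2,101.4)"; python3 -m creep '[[0,0,0,-1.5,0,0,30],[0,0,0,-3,0,0,30],[0,0,0,-3.5,0,0,30],[0,0,0,-3.5,0,0,30],[0,0,0,-3,0,0,30],[0,0,0,-1,0,0,30],[0,0,0,0,0,0,30]]' 20; python3 -c "
from h import *
go(.546,.0147,.2,101.4)"
```

```text
time_s: 42.9
tcp_pos: [0.5799, 0.3171, 0.0539]
eef_rot: [-0.1, 89.9, -7.7]
contact_force: [1.5, -0.0, -0.0]
gripper_width: 0.0878
time_s: 43.5
tcp_pos: [0.5795, 0.3181, 0.0536]
eef_rot: [23.3, 89.9, 15.8]
contact_force: [-1.1, 0.5, 1.9]
gripper_width: 0.0512
pos [0.5795 0.3181 0.0536] jaw 82.5 width 0.0512 t 43.5 j6 -143.0 F [-1.1  0.5  1.9]
turn rx -0.331 tilt fix [-0.     0.001 -0.001] shift cm [-14.64 -29.08  -9.28]
time_s: 44.2
tcp_pos: [0.5797, 0.3183, 0.2106]
eef_rot: [44.8, 89.8, 37.2]
contact_force: [-0.2, 0.4, -2.5]
gripper_width: 0.0511
pos [0.5797 0.3183 0.2106] jaw 82.4 width 0.0511 t 44.2 j6 -143.0 F [-0.2  0.4 -2.5]
turn rx -0.331 tilt fix [-0.     0.003 -0.003] shift cm [  1.06 -29.1   -9.31]
```

```bash
python3 -m creep '[[-0.11,0,0,0,0,0,30],[-0.11,0,0,0,0,0,30],[-0.11,0,0,0,0,0,30],[0,0,0,0,-2.2,-0.7,30],[0,0,0,0,-3.8,-1.2,30],[0,0,0,0,-4.2,-1.35,30],[0,0,0,0,-4.2,-1.35,30],[0,0,0,0,-4.2,-1.35,30]]'; python3 -m creep '[[0,0,0,0,-4.2,-1.35,30],[0,0,0,0,-3.8,-1.2,30],[0,0,0,0,-2.5,-0.8,30],[0,0,0,0,0,0,30],[0,0,0,0,0,0,30]]';  python3 -c "
from h import *
go(.546,.0147,.0596,101.4)"
```

```text
time_s: 45.0
tcp_pos: [0.556, 0.1219, 0.2063]
eef_rot: [-163.6, 89.9, -152.3]
contact_force: [1.3, -0.4, -1.7]
gripper_width: 0.051
time_s: 45.5
tcp_pos: [0.5445, 0.0135, 0.2069]
eef_rot: [178.7, 89.9, -170.0]
contact_force: [0.9, -0.5, -1.2]
gripper_width: 0.0509
pos [0.5445 0.0135 0.2069] jaw 101.3 width 0.0509 t 45.5 j6 -101.0 F [ 0.9 -0.5 -1.2]
turn rx -0.003 tilt fix [ 0.    -0.001 -0.   ] shift cm [14.73  0.09  0.17]
```

```bash
python3 -m creep '[[0,0,0,3,0.09,0.17,30],[0,0,0,4,0,0,30],[0,0,0,3.6,0,0,30],[0,0,0,2,0,0,30],[0,0,0,1.2,0,0,30],[0,0,0,0.6,0,0,30],[0,0,0,0.4,0,0,30],[0,0,0,0,0,0,30]]'; python3 -m creep '[[0,0,0,0,0,0,60],[0,0,0,0,0,0,85],[0,0,0,0,0,0,85],[0,0,0,0,0,0,85]]'; python3 -m creep '[[0,0,0,-2,0,0,85],[0,0,0,-4,0,0,85],[0,0,0,-4,0,0,85],[0,0,0,-3,0,0,85],[0,0,0,-3,0,0,85],[0,0,0,0,-2,-4,85],[0,0,0,0,-2,-4,85],[0,0,0,0,-2,-4,85]]'; python3 -m creep '[[0,0,0,0,-4,-2,85],[0,0,0,0,-4,-2,85],[0,0,0,0,-4,-1,85],[0,0,0,0,-3,0,85],[0,0,0,0,0,0,85],[0,0,0,0,0,0,85]]'; python3 - <<'E'
from h import *
go(.5,0,.2)
for cam in ("top","scene"):
    P,C,im=cloud(cam)
    if cam=="top": cv2.imwrite("pics/top9.png",cv2.resize(im[80:330,110:540],(790,460),interpolation=cv2.INTER_CUBIC))
    for n,c,h in [("spray",(.5465,.0147),.109),("tin",(.5757,.098),.1),("ink",(.605,-.053),.104),("jar",(.499,-.333),.048)]:
        B=P[np.hypot(P[:,0]-c[0],P[:,1]-c[1])<.04]; t=B[abs(B[:,2]-h)<.005]
        if len(t): print(cam,n,len(t),t.mean(0).round(4),((t.max(0)+t.min(0))/2).round(4))
E
```

```text
time_s: 46.3
tcp_pos: [0.5474, 0.0159, 0.0606]
eef_rot: [0.6, 89.9, 12.0]
contact_force: [-0.6, -0.2, -1.1]
gripper_width: 0.0511
time_s: 46.7
tcp_pos: [0.5473, 0.0156, 0.0608]
eef_rot: [3.1, 89.9, 14.5]
contact_force: [-0.4, 0.5, -0.3]
gripper_width: 0.0708
time_s: 47.5
tcp_pos: [0.4397, -0.0677, 0.2203]
eef_rot: [2.9, 89.9, 14.3]
contact_force: [-0.1, -0.4, 0.5]
gripper_width: 0.0743
time_s: 48.1
tcp_pos: [0.4211, -0.2244, 0.22]
eef_rot: [20.5, 90.0, 31.7]
contact_force: [-0.3, 0.5, -0.9]
gripper_width: 0.0745
pos [ 0.4211 -0.2244  0.22  ] jaw 101.2 width 0.0745 t 48.1 j6 -74.0 F [-0.3  0.5 -0.9]
turn rx -0.0 tilt fix [-0.     0.001 -0.   ] shift cm [ 2.   20.47 12.11]
top spray 31 [0.5503 0.0151 0.1095] [0.5519 0.0158 0.1086]
top tin 274 [0.5768 0.0972 0.1001] [0.5769 0.0966 0.1002]
top ink 151 [ 0.6054 -0.054   0.1039] [ 0.6056 -0.0545  0.1037]
top jar 3 [ 0.5216 -0.3363  0.0444] [ 0.5219 -0.3365  0.0445]
scene spray 36 [0.5493 0.0168 0.1083] [0.5466 0.0153 0.1081]
scene tin 169 [0.5794 0.1    0.1   ] [0.5782 0.0989 0.0994]
scene ink 83 [ 0.6078 -0.0517  0.1039] [ 0.6066 -0.0523  0.1033]
scene jar 123 [ 0.5024 -0.3296  0.0479] [ 0.5022 -0.3324  0.048 ]
```

View pics/top9.png

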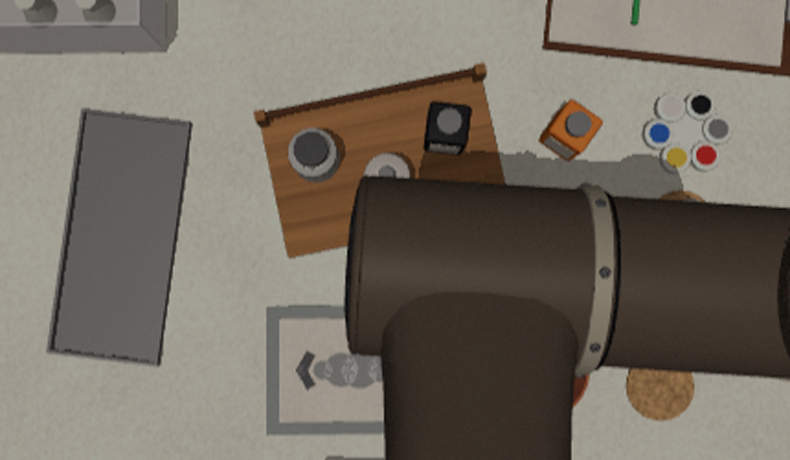

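The arm hides part of the top view, but it shows the tin (312,152) and ink (448,127) where they began and the palette unmoved. The scene camera puts the spray about 3 mm from its start and the jar on the coaster. I hand in.

```bash
python3 -m creep '[[0,0,0,0,0,0,85],[0,0,0,0,0,0,85],[0,0,0,0,0,0,85]]'; python3 -c "
from plant import r
print(r.close_job())"
```

```text
time_s: 48.5
tcp_pos: [0.4217, -0.2233, 0.2203]
eef_rot: [-5.4, 89.9, 6.0]
contact_force: [-0.2, -0.6, -1.0]
gripper_width: 0.0744
the job is handed in; nothing more can be done
None
```

I moved the three containers upright to the grey tray and set the jar on the far coaster. Then I put the tin, ink and spray back on their spots and handed in at about 48.5 s; no verdict is reported.

- **Containers:** in the last checks the ink was about 1–2 mm from its start, the tin about 2 mm and the spray about 3 mm. The limit is 15 mm.
- **Jar:** the top camera put it about 1 mm from the coaster's centre just after placing. The scene camera read about 4 mm at the end.
- **Nothing else moved:** all four stood upright, and in the last picture the palette and the orange bottle looked unmoved. The gripper was open and clear of everything.
- **Disagreement:** in the last top picture the arm hid the jar and most of the spray. That view's spray reading (about 6 mm off) is only partial, so I relied on the scene camera for both. I did not check that the jar stayed put while its neighbours were lifted beyond seeing it unmoved in the pictures.

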